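Show the notched stone sample over the light panel, label up

ROBOT

A 6-joint arm with a two-finger parallel gripper is mounted at the origin on the work surface. World frame = base frame: x ahead of the robot, y to its left, z up, the work surface at z = 0. Lengths are in mm, angles in rad, forces in N, time in s.
With the tool pointing down it reaches from about 350 to 775 mm from the base axis. Payload 7.3 kg.
Tool frame: the origin (TCP) lies midway between the tips of the shut fingers; the grasp point (between the pads) lies 19 mm behind it; x points along the fingers, y is the direction in which the jaws open and shut, and the axes are right-handed (so a half turn about x gives the same grasp; the last joint's range is limited). The gripper opens to 92 mm and grips with 3 to 60 N. Pads are 19 mm wide; open, the fingers measure 130 mm over their backs; the gripper's body (75 mm by 190 mm) begins 47 mm behind the grasp point.
Start: joints at [-1.317, 0.342, 1.524, -0, 1.275, -0.146], TCP at [204.372, -483.612, 187.341] pointing down, gripper open.
Joint ranges: [-2.53, 2.53], [-0.77, 2.02], [0.04, 2.7], [-1, 4.14], [0.28, 2.66], [-3.11, 3.11]. Speed limits (rad/s): [2.57, 2.57, 3.14, 3.14, 3.14, 3.14].

INTERFACE

Orientations are given as [roll, pitch, yaw] about the fixed x, y, z axes, in that order (R = Rz(yaw) Ry(pitch) Rx(roll)).
In Python, from plant import bot gives the robot as it stands. The module is installed in compiled form; this text tells all that it offers.
- The arm moves only by the shell command python3 -m handwheel 'ROWS' [OPENING]. ROWS is JSON, a list that holds one entry, the list of rows, each a list of 4 numbers: the shift along the tool's x, y, z in cm, then the turn about the tool's x in rad. A call has 1 to 8 rows; each row shifts and turns the commanded pose from where the row before left it, along the tool's axes as they then stand; what a row does not reach is not made up. A row lasts 1/12 s, in which the tool goes at most 41.7 mm and 7.16 degrees, less where a joint would pass 70% of its speed; a pose out of reach is approached as far as the arm can. A call is refused whole if a number of a shift passes 4.17 or a number of a turn 0.125, either way. A call with a gripper value outside its range is refused whole. OPENING is the opening, from 0 (shut) to 1 (fully open), set as the call begins (- or left out, the last holds). The fingers move at their own pace and stop on an object; the grip force is fixed at half the most. Time passes only in rows, so rows that do not move let the fingers close. It gives the time, the measured TCP pose, the force and the opening at its end, in the units of the state.
- bot.get_obs(): the state, without advancing time (a new reading comes with each control period).
- bot.capture(name): name is "scene" or "side" or "wrist"; returns (picture, depth): 420x560x3 uint8, red, green, blue; 420x560 float32, mm along the optical axis (not along the pixel's ray), 0 where there is no reading.
- bot.camera_model(name): a dict with "fx", "fy", "cx", "cy" (pixels), "dist_coeffs" ([k1, k2, p1, p2, k3] as OpenCV has them; the pictures are not rectified), "position" and "rotation" of the camera in the world. Camera axes: x right, y down, z forward; pixel columns grow to the right and rows downward; lengths in mm; the calibration is good to about 2 mm. A picture is of the moment at which its call begins: read the wrist's pose just before it. camera_model takes no time and is no camera call; for the wrist camera it gives the pose at the moment of the call.
- bot.close_job(): hands the job in, once; it reports no verdict.
Trained networks look in the newest picture that a camera, given by its name, has taken for a name from the list of things; names that differ only in an ending like _2 or _b are one class to them, and where a whole thing is asked for, a point or a joint stands for the part that bears it (a point fixed in the world has none). Each returns a list of dicts, best first, with "conf" (0 to 1); they miss things now and then, are a little off and sometimes report something else, mostly with a low value. They report only what shows in the picture. A call takes as long as a camera call. They do not tell look-alikes from the thing itself.
- bot.find_in(camera, label): "bbox" ([left, top, width, height] in pixels, round what is visible of it).
- bot.spot_point(camera, label): "point" ([column, row] in pixels: a listed point, or the origin of a listed thing).
The state is a dict: "time": time; "joint_positions": joint angles; "dq": joint speeds; "tau": joint torques, N m; "tool_pos": TCP position; "tcp_rot": TCP orientation; "contact_force": force on the tool from outside, world axes, zero at the start; "moment": the same for the moment, N m; "grip_width": finger opening in mm.
Only numpy, scipy, OpenCV 4.12 (cv2) and the standard library are available. Lean on these libraries where they do the work, as an engineer would, in place of code of your own. Each camera call takes 0.05 s, during which the arm holds its last target.

TASK

Three stone sample plates stand on edge in the wooden rack. Find the one with the small corner notch that marks its frosted, labelled end, grip it by that frosted end, lift it out, and hold it still about 15 cm above the middle of the light panel, tipped about 45 degrees or flatter so that its label side faces up. Finish while still holding it there, and leave the other two plates, the loupe, the tin and the gauge where they are.

Things in the scene. Friction and masses are not known exactly. Their poses are not given: they have to be found in the camera images.
- sample_center (a point): Centre of the plate to show: acrylic, 100 x 8 x 60 mm (its own x, y, z), 40 to 80 g, standing on a long edge in a rack slot (underside 8 mm, top edge 68 mm above the table). Its x runs along its length to the frosted end, y points out of the label face, z up to the notched edge while in the rack. With the notch up and the label towards you, the frosted end is on your left.
- sample_frosted (a point): Grip point on the same plate, same axes: mid-thickness, 31 mm along x and 18 mm along z from its centre (12 mm under the top edge). Pinch the 8 mm thickness from above. The last 36 mm at the +x end is frosted white, brown paper label on its +y face; a 10 x 10 mm notch is cut from its upper outer corner. The rest is clear with flat stones inside.
- blank_center (a point): The centre of a bystander plate of the same size, 100 x 8 x 60 mm, clear from end to end, with stones inside, no notch and no label; stands in another slot of the rack. Leave it there.
- square_center (a point): The centre of a second bystander plate, 100 x 8 x 60 mm, with a frosted end but square corners all round and no label; stands in another slot of the rack. Leave it there.
- rack: Fixed plywood rack, 130 x 155 mm, 26 mm high, same after a half turn; origin at the centre of its underside, x along the slots. Three slots at y = -60, 0, 60 mm, each 110 mm long, 11 mm wide, 18 mm deep (slot floor 8 mm above the table). Any plate may be in any slot, all upright and parallel; the rack may be turned any way round, left or right of the robot.
- panel: Fixed flat light panel, white in an aluminium frame, 140 x 180 mm and about 13 mm high; origin at the centre of its underside on the table, z up.
- loupe: Bystander: dark folding loupe lying flat, about 75 x 36 mm and 16 mm high, loose; origin at the underside of its round lens housing.
- tin: Bystander: round aluminium tin, 50 mm across and 24 mm high, loose; origin at the centre of its underside.
- gauge: Bystander: steel sliding gauge with black slider lying flat, 120 mm long and 10 mm high, loose; origin at the middle of its beam's underside.
Things that resemble listed ones, but are neither listed nor needed, are in the scene too. There is more than one size of the panel; the job needs the larger. Leave any yellow look-alike of the part that bears sample_center alone.

How it is judged (in metres and radians):
On the way:
1. the notched plate is lifted clear of the rack, gripped by its frosted end (height (world z) of sample_center above 0.075 m and contact force between sample and rack below 0.1 N and contact force between sample and the fingers above 0.5 N and x of the grasp point in the frame of sample_center above 0.014 m), for 0.2 s.
At the end, for the whole second after the job is handed in: Plate held still by its frosted end (grasp centre 14 mm or more from plate centre), its centre within 50 mm sideways of the panel's middle and 100 to 220 mm above the table, label face within 57 degrees of straight up; other plates, loupe, tin, gauge moved under 20 mm (horizontal distance between sample_center and panel below 0.05 m and height (world z) of sample_center between 0.1 and 0.22 m and angle between sample_center's own y axis and vertical below 1 rad and x of the grasp point in the frame of sample_center above 0.014 m and contact force between sample and the fingers above 0.5 N and contact force between sample and panel below 0.05 N and linear speed of sample below 0.03 m/s and angular speed of sample below 0.2 rad/s and distance of each of loupe, tin, gauge, blank_center, square_center from where it was at the start of the episode below 0.02 m); the arm keeps its last pose, push and grip.
It fails at once if another plate or a bystander is shifted by more than 20 mm (distance of any of loupe, tin, gauge, blank_center, square_center from where it was at the start of the episode above 0.02 m).
It also fails if it takes over 32 s, if anything falls off the work surface, if the arm or the gripper's body presses on something with over 40 N, if the wrist force passes 120 N, or if a joint passes its speed limit or range.

## Working session

There is one attempt and no reset: what is moved stays moved. The work goes in short steps, Python scripts to look and compute and a shell command to move; the robot and the scene stay as the last step left them, time stands still between calls to the robot, and variables do not carry over. Pictures are saved under pics/ and viewed, and the job is handed in when it is done.

```bash
mkdir -p pics; cat > h.py <<'E'
import numpy as np,cv2
from plant import bot
from scipy.spatial.transform import Rotation as R
def cam(n):
    m=bot.camera_model(n); K=np.array([[m['fx'],0,m['cx']],[0,m['fy'],m['cy']],[0,0,1]],float)
    return K,np.array(m['dist_coeffs'],float),np.array(m['position'],float),np.array(m['rotation'],float)
def ray(n,px,c=None):
    K,d,p,r=c or cam(n)
    if r.shape!=(3,3): r=R.from_euler('xyz',r).as_matrix()
    u=cv2.undistortPoints(np.array(px,float).reshape(-1,1,2),K,d).reshape(-1,2)
    return p,np.c_[u,np.ones(len(u))]@r.T
def atz(n,px,z,c=None):
    p,v=ray(n,px,c); return p+v*((z-p[2])/v[:,2])[:,None]
def deproj(n,px,dep,c=None):
    p,v=ray(n,px,c); return p+v*np.array(dep).reshape(-1,1)
E
python3 - <<'E'
from h import *
print(bot.get_obs())
for n in ['scene','side','wrist']:
    c=bot.camera_model(n);print(n,c)
    im,d=bot.capture(n);cv2.imwrite(f'pics/{n}0.png',im[:,:,::-1]);np.save(f'{n}0.npy',d)
for n in ['scene','side']:
  for l in ['sample_center','sample_frosted','blank_center','square_center','rack','panel','loupe','tin','gauge']:
    print(n,l,[(r['conf'],np.round(r['point'])) for r in bot.spot_point(n,l)[:4]])
E
```

```text
{'time': 0.0, 'joint_positions': array([-1.31700510e+00,  3.42724198e-01,  1.52502618e+00,  7.12839454e-06,
        1.27535411e+00, -1.46029722e-01]), 'dq': array([ 2.95011741e-04,  7.41320384e-04, -1.07406825e-03,  5.52887547e-04,
        7.79740371e-05,  1.43978226e-04]), 'tau': array([-1.67257822e-03, -4.31255865e+01, -2.44218671e+01,  7.18111242e-02,
        5.61797374e-02, -9.93968547e-05]), 'tool_pos': array([ 204.25061708, -483.14352473,  186.6410275 ]), 'tcp_rot': array([-1.72133472,  1.56928448,  1.8200768 ]), 'contact_force': array([ 0.45278046,  0.06503038, -0.33103752]), 'moment': array([0.00515119, 0.03717492, 0.03116623]), 'grip_width': 91.73871638936471}
scene {'fx': 379.64110684008506, 'fy': 379.64110684008506, 'cx': 283.21595185590604, 'cy': 206.29919401373346, 'dist_coeffs': array([-0.02941105,  0.        ,  0.        ,  0.        ,  0.        ]), 'position': array([ 732.53173089, -320.17517202,  709.38785998]), 'rotation': array([-2.50281492e+00,  2.37066562e-03,  5.60933693e-01])}
side {'fx': 427.5249981172125, 'fy': 427.5249981172125, 'cx': 287.03957350907206, 'c
[... 935 characters left out ...]
anel [(0.94, array([245., 148.])), (0.68, array([325., 196.]))]
scene loupe [(0.65, array([328., 292.]))]
scene tin [(0.94, array([228., 247.]))]
scene gauge [(0.75, array([328., 128.]))]
side sample_center [(0.7, array([335., 168.])), (0.59, array([378., 188.]))]
side sample_frosted [(0.59, array([340., 172.])), (0.55, array([390., 180.]))]
side blank_center [(0.42, array([317., 166.]))]
side square_center [(0.57, array([341., 167.])), (0.55, array([296., 168.]))]
side rack [(0.73, array([318., 179.]))]
side panel [(0.93, array([252., 263.])), (0.79, array([349., 310.]))]
side loupe [(0.49, array([247., 206.]))]
side tin [(0.63, array([329., 219.]))]
side gauge [(0.76, array([244., 346.]))]
```

View pics/scene0.png

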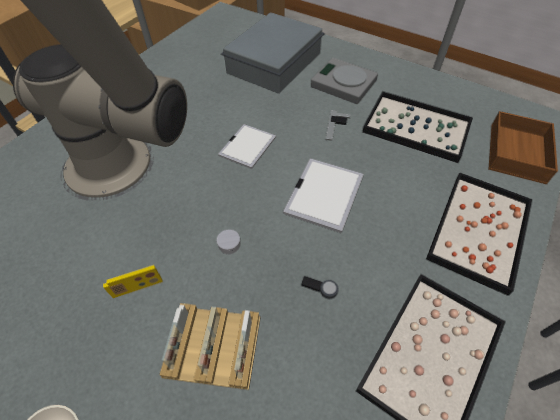

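View pics/side0.png

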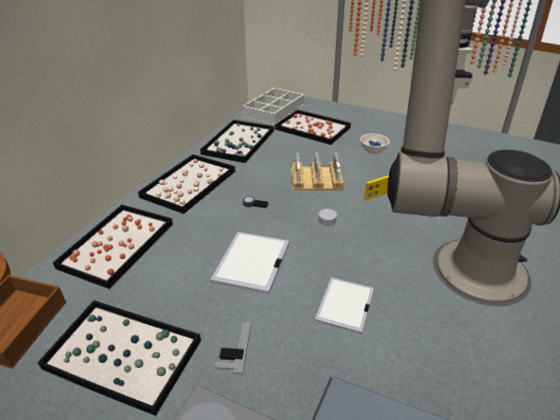

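View pics/wrist0.png

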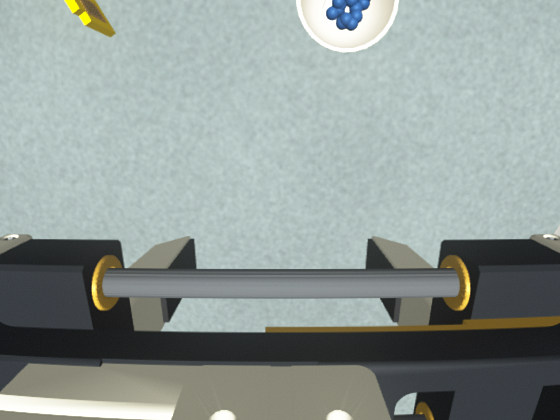

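```bash
python3 - <<'E'
import cv2
im=cv2.imread('pics/scene0.png');cv2.imwrite('pics/sc_crop.png',cv2.resize(im[260:420,80:290],None,fx=3.6,fy=3.6,interpolation=cv2.INTER_CUBIC))
im=cv2.imread('pics/side0.png');cv2.imwrite('pics/si_crop.png',cv2.resize(im[120:230,240:420],None,fx=4.4,fy=4.4,interpolation=cv2.INTER_CUBIC))
E
```

```text
(no output)
```

View pics/sc_crop.png

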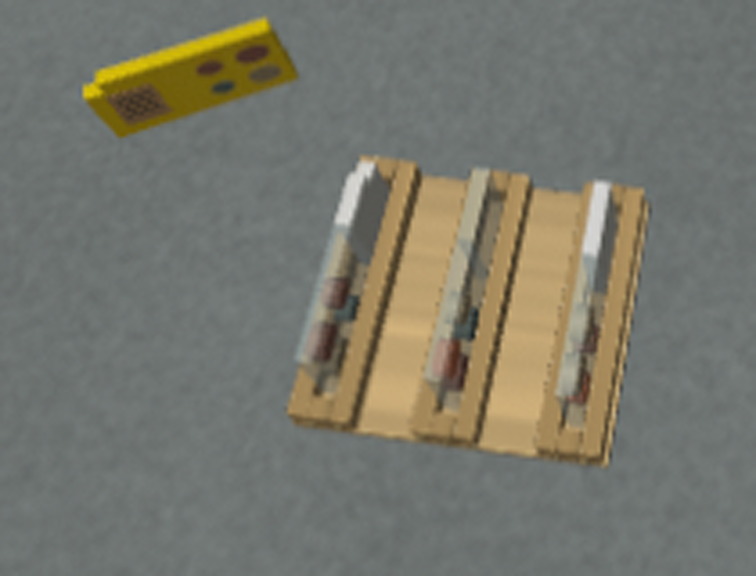

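View pics/si_crop.png

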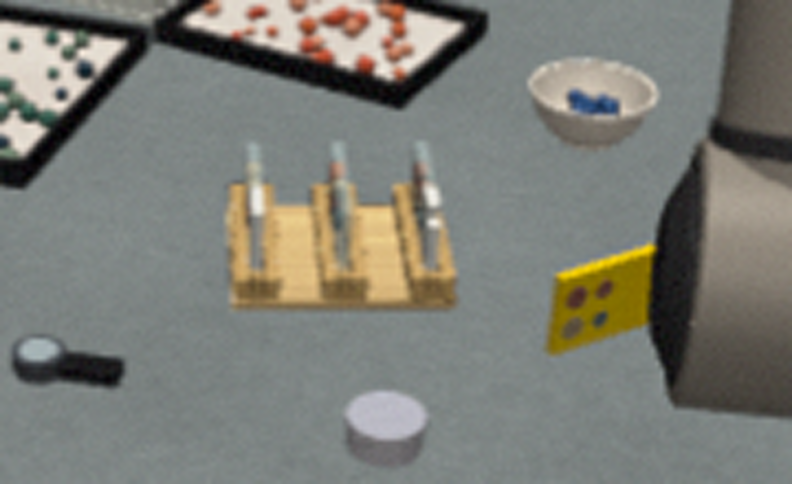

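Scene view: the rack is at about (210,345), with the yellow decoy at (135,282). The left plate (175,336) has a frosted upper end with a step at its outer corner, near (182,306). The middle plate is clear and the right one is frosted and square. The larger panel is at (325,195). Next I'll measure these.

```bash
python3 - <<'E'
from h import *
cr=lambda x,y:(80+x/3.6,260+y/3.6)
print('rack corners z26',atz('scene',[cr(362,157),cr(648,192),cr(607,463),cr(290,415)],26).round(0).tolist())
print('left plate top near/far(z68; notch step)',atz('scene',[cr(302,362),cr(352,180),cr(345,225)],68).round(0).tolist())
print('mid plate',atz('scene',[cr(432,378),cr(481,172)],68).round(0).tolist())
print('right plate',atz('scene',[cr(566,395),cr(602,183)],68).round(0).tolist())
print('panel',atz('scene',[(325,196)],0),atz('side',[(252,263)],0))
print('panel c z13 scene',atz('scene',[(313,160),(362,174),(340,228),(285,210)],13).round(0).tolist())
print('small panel',atz('scene',[(245,148)],0))
print('tin,loupe,gauge,yellow',atz('scene',[(228,247),(328,292),(328,128),(135,280)],0).round(0).tolist())
print('sc',atz('scene',[(175,336)],38),'fr',atz('scene',[(180,311)],56), 'blank',atz('scene',[(210,342)],38),'sq',atz('scene',[(243,344)],38),'rack',atz('scene',[(216,345)],0))
print('side: rack',atz('side',[(318,179)],0),atz('side',[(335,168)],38))
E
```

```text
rack corners z26 [[419.0, -188.0, 26.0], [556.0, -124.0, 26.0], [613.0, -241.0, 26.0], [475.0, -304.0, 26.0]]
left plate top near/far(z68; notch step) [[480.0, -285.0, 68.0], [442.0, -208.0, 68.0], [454.0, -227.0, 68.0]]
mid plate [[534.0, -259.0, 68.0], [492.0, -171.0, 68.0]]
right plate [[589.0, -233.0, 68.0], [546.0, -144.0, 68.0]]
panel [[518.77751098 203.48364466   0.        ]] [[511.41534466 210.39965141   0.        ]]
panel c z13 scene [[442.0, 279.0, 13.0], [567.0, 302.0, 13.0], [593.0, 133.0, 13.0], [465.0, 110.0, 13.0]]
small panel [[263.98208791 233.4623799    0.        ]]
tin,loupe,gauge,yellow [[408.0, -31.0, 0.0], [640.0, -8.0, 0.0], [413.0, 418.0, 0.0], [294.0, -195.0, 0.0]]
sc [[ 455.70849193 -241.89308543   38.        ]] fr [[ 440.70611782 -205.32790329   56.        ]] blank [[ 514.63581136 -216.95612043   38.        ]] sq [[ 565.47778031 -188.92537689   38.        ]] rack [[ 515.06896173 -209.50777738    0.        ]]
side: rack [[ 505.23623338 -213.18790176    0.        ]] [[ 460.31880495 -237.93333324   38.        ]]
```

```bash
cat >> h.py <<'E'
def tool():
    o=bot.get_obs(); return np.array(o['tool_pos']),R.from_euler('xyz',o['tcp_rot']).as_matrix(),o
def goto(p,ydir=None):
    t,M,o=tool(); d=np.array(p,float)-t
    print('t',round(o['time'],2),'tcp',t.round(1),'q6',round(o['joint_positions'][5],2),'F',np.round(o['contact_force'],1),'w',round(o['grip_width'],1))
    a=0
    if ydir is not None:
        y=np.array([ydir[0],ydir[1],0]);y/=np.linalg.norm(y)
        a=np.arctan2(y@M[:,2],y@M[:,1]); 
        print('turn',round(a,3),'or',round(a-np.sign(a)*np.pi,3))
    print('shift in tool axes cm',(M.T@d/10).round(2)); print(M.round(3).tolist())
E
python3 - <<'E'
from h import *
goto([448.3,-211.8,130],(0.903,0.43))
E
```

```text
t 1.05 tcp [ 204.4 -483.6  187.3] q6 -0.15 F [-0.3  0.4  0.1] w 92.1
turn -1.615 or 1.526
shift in tool axes cm [  5.73 -15.54 -33.05]
[[0.0, 0.389, -0.921], [-0.0, -0.921, -0.389], [-1.0, 0.0, 0.0]]
```

```bash
python3 -m handwheel '[[[0,-1.7,-3.6,0],[0,-1.7,-3.6,0],[0,-1.7,-3.6,0],[0,-1.7,-3.6,0],[0,-1.7,-3.6,0],[0,-1.7,-3.6,0],[0,-1.7,-3.6,0],[0,-1.7,-3.6,0]]]' 0.42
python3 -m handwheel '[[[1,-1,-2.2,0],[1,-0.9,-2,0],[0,0,0,-0.12],[0,0,0,-0.12],[0,0,0,-0.12],[0,0,0,-0.12],[0,0,0,-0.12],[0,0,0,-0.12]]]'
python3 -m handwheel '[[[0,0,0,-0.12],[0,0,0,-0.12],[0,0,0,-0.12],[0,0,0,-0.12],[0,0,0,-0.12],[0,0,0,-0.12],[0,0,0,-0.12],[0,0,0,0]]]'
python3 - <<'E'
from h import *
goto([448.3,-211.8,110],(0.903,0.43))
im,d=bot.capture('wrist');cv2.imwrite('pics/w1.png',im[:,:,::-1]);np.save('w1.npy',d)
E
```

```text
time: 1.72
tool_pos: [417.8, -244.6, 187.6]
tcp_rot: [2.014, 1.57, -0.728]
contact_force: [0.9, -0.8, 0.0]
grip_width: 43.5
time: 2.38
tool_pos: [448.1, -212.3, 167.3]
tcp_rot: [0.503, 1.571, -1.512]
contact_force: [-0.0, -0.1, -0.4]
grip_width: 38.0
time: 3.05
tool_pos: [448.0, -212.4, 167.4]
tcp_rot: [0.061, 1.571, -1.117]
contact_force: [0.6, -0.6, -0.0]
grip_width: 38.9
t 3.05 tcp [ 448.  -212.4  167.4] q6 -0.99 F [ 0.6 -0.6 -0. ] w 38.9
turn -0.051 or 3.09
shift in tool axes cm [ 5.74  0.05 -0.05]
[[0.0, 0.924, 0.383], [-0.0, 0.383, -0.924], [-1.0, 0.0, 0.0]]
```

View pics/w1.png

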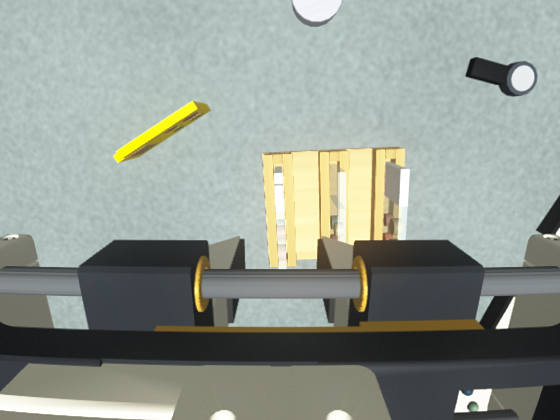

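The wrist view has the rack at (335,205), with the notched plate's frosted end at about (280,170) between the fingers. I'll zoom in to measure it.

```bash
python3 - <<'E'
import cv2
im=cv2.imread('pics/w1.png');cv2.imwrite('pics/w1c.png',cv2.resize(im[140:280,250:420],None,fx=4.2,fy=4.2,interpolation=cv2.INTER_CUBIC))
E
```

```text
(no output)
```

View pics/w1c.png

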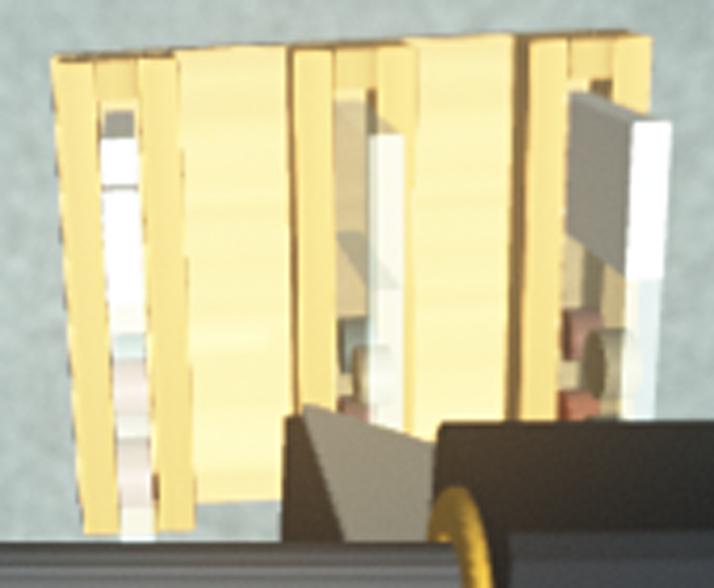

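The notch shows clearly at crop (120,137–187), so this is the right plate. Now I'll localise it.

```bash
python3 - <<'E'
from h import *
cr=lambda x,y:(250+x/4.2,140+y/4.2)
a=atz('wrist',[cr(119,138)],58)[0]   # x=50
b=atz('wrist',[cr(121,189)],68)[0]   # x=40
c=atz('wrist',[cr(128,332)],68)[0]   # x=14
e=atz('wrist',[cr(137,500)],68)[0]
l1=atz('wrist',[cr(53,57),cr(652,36),cr(195,530),cr(84,533)],26)
print(a,b,c,e);print(l1.round(1).tolist())
d=(b-e)[:2];d/=np.linalg.norm(d);print('dir',d,np.degrees(np.arctan2(d[1],d[0])),'len bc',np.linalg.norm(b-c))
v=l1[0]-l1[3];print('rack dir',np.degrees(np.arctan2(v[1],v[0])), 'rack y',np.degrees(np.arctan2(*(l1[1]-l1[0])[1::-1])))
for p,x in((a,50),(b,40),(c,14)): print('grip est',p[:2]+(31-x)*d)
E
```

```text
[ 439.36588703 -194.3945393    58.        ] [ 443.59714293 -203.43524468   68.        ] [ 457.8450553  -234.13264783   68.        ] [ 475.89465096 -272.58024266   68.        ]
[[418.1, -186.6, 26.0], [555.8, -124.0, 26.0], [501.8, -292.6, 26.0], [473.7, -305.1, 26.0]]
dir [-0.42320654  0.90603323] 115.03719620899282 len bc 33.8427771803253
rack dir 115.1387170191226 rack y 24.411699944798215
grip est [ 447.40681137 -211.60917074]
grip est [ 447.40600183 -211.58954378]
grip est [ 450.65054404 -218.73008286]
```

```bash
python3 -m handwheel '[[[3,0,0.2,-0.043],[3,0,0,0],[3,0,0,0],[2,0,0,0],[1.2,0,0,0],[0.8,0,0,0],[0,0,0,0]]]'
python3 - <<'E'
from h import *
goto([448.7,-214.3,37],(0.906,0.423))
im,d=bot.capture('wrist');cv2.imwrite('pics/w2.png',im[:,:,::-1])
im,d=bot.capture('scene');cv2.imwrite('pics/s2.png',cv2.resize(im[240:420,100:320,::-1],None,fx=3.3,fy=3.3))
E
```

```text
time: 3.68
tool_pos: [448.0, -213.8, 35.9]
tcp_rot: [-2.577, 1.568, 2.565]
contact_force: [0.2, 0.2, 0.9]
grip_width: 38.6
t 3.68 tcp [ 448.  -213.8   35.9] q6 -1.03 F [0.2 0.2 0.9] w 38.6
turn -0.007 or 3.134
shift in tool axes cm [-0.11  0.04  0.08]
[[-0.002, 0.909, 0.416], [0.001, 0.416, -0.909], [-1.0, -0.001, -0.002]]
```

View pics/w2.png

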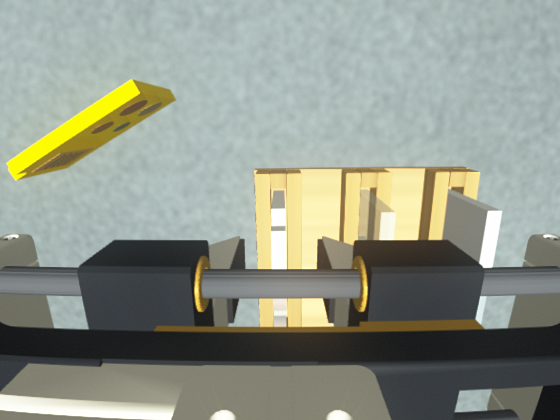

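View pics/s2.png

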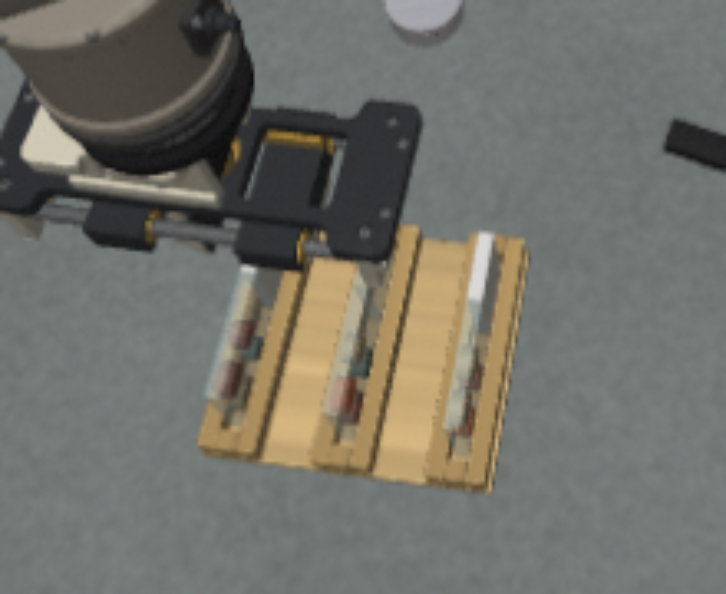

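The plate sits between the fingers, so I'm closing.

```bash
python3 -m handwheel '[[[0,0,0,0],[0,0,0,0],[0,0,0,0],[0,0,0,0],[0,0,0,0],[0,0,0,0]]]' 0
python3 -m handwheel '[[[-0.6,0,0,0],[-1.5,0,0,0],[-2.5,0,0,0],[-3,0,0,0],[-2,0,0,0],[0,0,0,0],[0,0,0,0],[0,0,0,0]]]'
python3 - <<'E'
from h import *
goto([500,0,120])
im,d=bot.capture('wrist');cv2.imwrite('pics/w3.png',im[:,:,::-1])
im,d=bot.capture('scene');cv2.imwrite('pics/s3.png',cv2.resize(im[190:420,60:370,::-1],None,fx=2.5,fy=2.5))
im,d=bot.capture('side');cv2.imwrite('pics/d3.png',cv2.resize(im[90:230,220:440,::-1],None,fx=3.5,fy=3.5))
E
```

```text
time: 4.28
tool_pos: [448.9, -214.3, 37.5]
tcp_rot: [0.365, 1.57, -0.774]
contact_force: [0.1, 0.0, 0.1]
grip_width: 3.4
time: 4.95
tool_pos: [448.3, -213.9, 132.8]
tcp_rot: [-2.514, 1.57, 2.63]
contact_force: [-0.6, 1.1, -0.9]
grip_width: 0.2
t 4.95 tcp [ 448.3 -213.9  132.8] q6 -1.03 F [-0.6  1.1 -0.9] w 0.2
shift in tool axes cm [  1.28  13.65 -17.26]
[[-0.001, 0.908, 0.419], [0.0, 0.419, -0.908], [-1.0, -0.001, -0.001]]
```

View pics/s3.png

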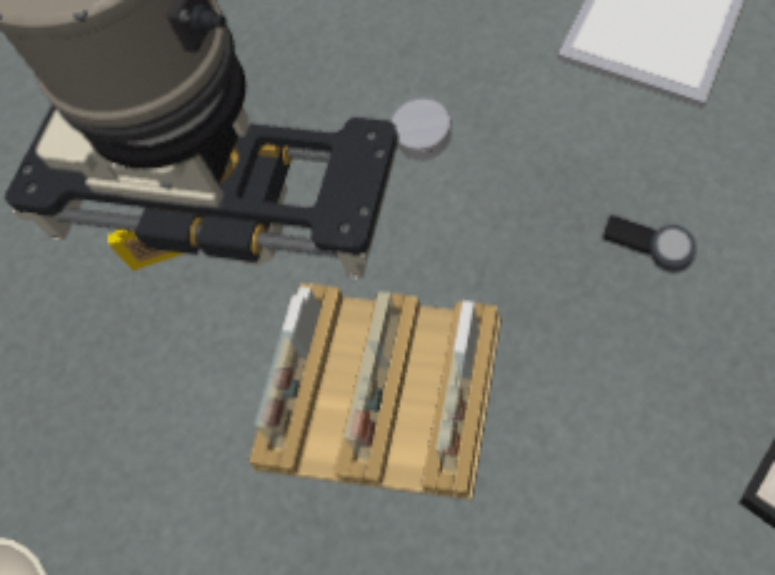

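View pics/d3.png

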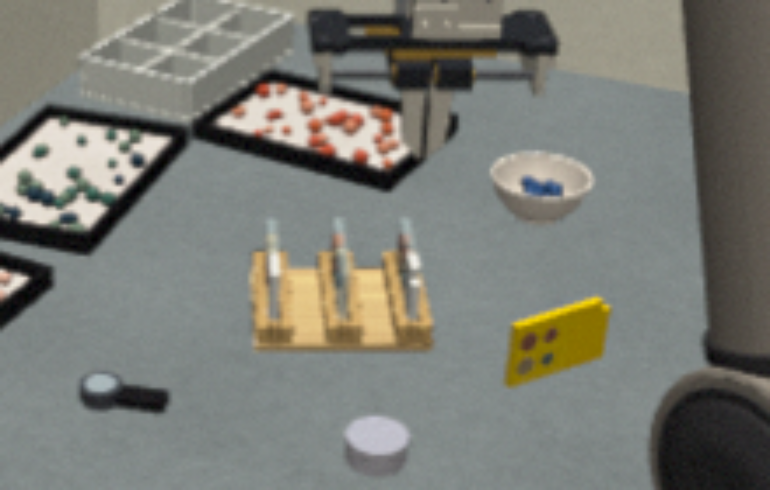

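The fingers shut to 0.2 mm and the plate is still in its slot, so I missed. I'll check where the fingertips really are against the reported TCP.

```bash
python3 - <<'E'
from h import *
def proj(n,P):
    K,d,p,r=cam(n); r=R.from_euler('xyz',r).as_matrix() if r.shape!=(3,3) else r
    return cv2.projectPoints(np.array(P,float)@1.0,cv2.Rodrigues(r.T)[0],-r.T@p,K,d)[0].reshape(-1,2)
t,M,o=tool()
P=np.array([t,t-19*M[:,0],t-66*M[:,0]])
for n in('side','scene','wrist'):
    im,_=bot.capture(n);im=im[:,:,::-1].copy()
    for q,col in zip(proj(n,P),[(0,0,255),(0,255,0),(255,0,0)]):
        print(n,q.round(1)); cv2.circle(im,tuple(int(v) for v in q),2,col,-1)
    cv2.imwrite(f'pics/p_{n}.png',im if n=='wrist' else cv2.resize(im[60:200,270:430] if n=='side' else im[190:350,60:240],None,fx=4,fy=4))
E
```

```text
Traceback (most recent call last):
ValueError: matmul: Input operand 1 does not have enough dimensions (has 0, gufunc core with signature (n?,k),(k,m?)->(n?,m?) requires 1)
```

```bash
cat >> h.py <<'E'
def proj(n,P):
    K,d,p,r=cam(n); r=R.from_euler('xyz',r).as_matrix() if r.shape!=(3,3) else r
    return cv2.projectPoints(np.array(P,float),cv2.Rodrigues(r.T)[0],-r.T@p,K,d)[0].reshape(-1,2)
E
python3 - <<'E'
from h import *
t,M,o=tool()
P=np.array([t,t-19*M[:,0],t-66*M[:,0]])
for n in('side','scene','wrist'):
    im,_=bot.capture(n);im=im[:,:,::-1].copy()
    for q,col in zip(proj(n,P),[(0,0,255),(0,255,0),(255,0,0)]):
        print(n,q.round(1)); cv2.circle(im,tuple(int(v) for v in q),2,col,-1)
    cv2.imwrite(f'pics/p_{n}.png',im if n=='wrist' else cv2.resize(im[60:200,270:430] if n=='side' else im[190:350,60:240],None,fx=4,fy=4))
E
```

```text
side [338.4 144.8]
side [338.9 138.9]
side [340.1 124. ]
scene [169.5 300. ]
scene [166.5 295.2]
scene [158.5 282.2]
wrist [278.9 229.4]
wrist [278.7 239.9]
wrist [278.3 277.4]
```

View pics/p_side.png

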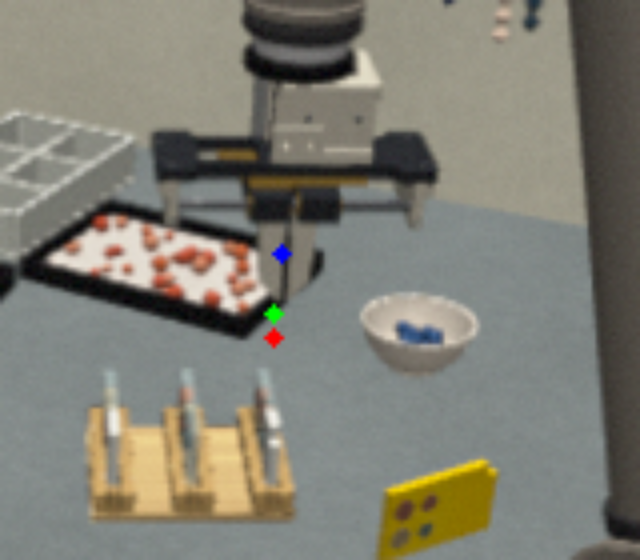

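View pics/p_wrist.png

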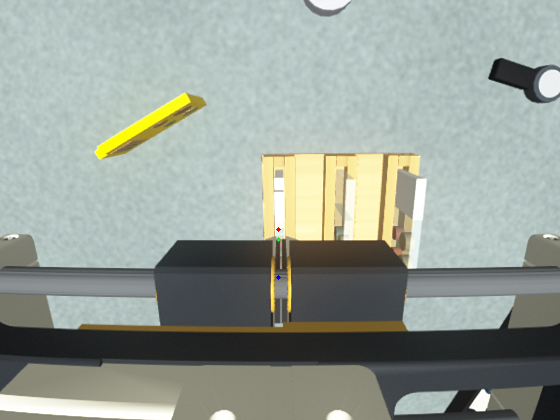

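View pics/p_scene.png

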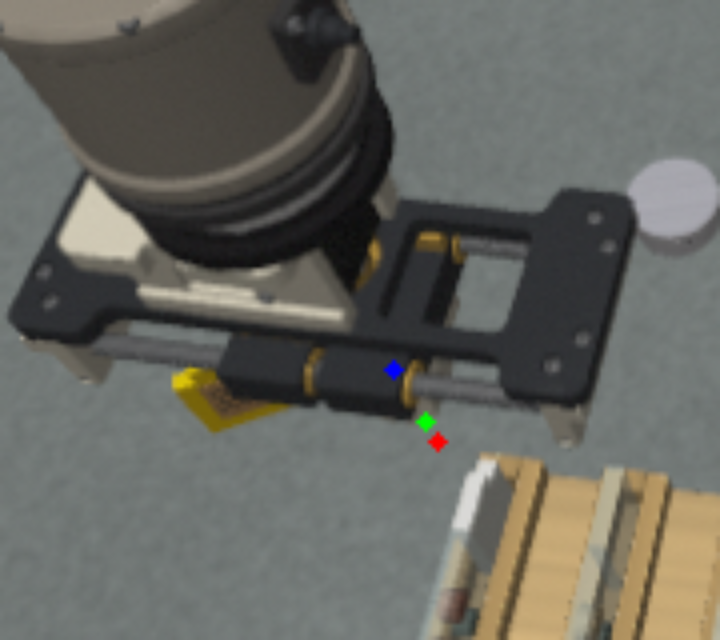

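```bash
python3 - <<'E'
from h import *
t,M,o=tool();print('tcp',t,o['joint_positions'])
im,d=bot.capture('side');c=cam('side')
vv,uu=np.mgrid[95:145,325:355]
px=np.c_[uu.ravel(),vv.ravel()];dd=d[vv,uu].ravel();k=dd>0
W=deproj('side',px[k],dd[k],c)
near=np.linalg.norm(W[:,:2]-t[:2],axis=1)<60
W=W[near];px=px[k][near];i=np.argsort(W[:,2])[:25]
for p,w in zip(px[i],W[i]): print(p,w.round(0))
im,d=bot.capture('wrist');c=cam('wrist');print('wrist',c[2],c[3])
for p in [(270,240),(275,242),(285,242),(290,242),(283,238),(278,250),(278,300),(200,260),(280,170)]:
    z=d[p[1],p[0]];print(p,z,deproj('wrist',[p],[z],c).round(0))
im,d=bot.capture('scene');cv2.imwrite('pics/x.png',cv2.resize(im[270:310,140:190,::-1],None,fx=14,fy=14,interpolation=cv2.INTER_CUBIC))
E
```

```text
tcp [ 448.51185184 -214.07748544  132.71873845] [-5.99624046e-01  3.45153558e-01  1.68207099e+00 -6.71154942e-05
  1.11558820e+00 -1.03153221e+00]
[341 134] [ 442. -209.  171.]
[340 134] [ 443. -205.  172.]
[339 133] [ 447. -205.  175.]
[339 134] [ 444. -199.  175.]
[340 133] [ 444. -206.  175.]
[338 133] [ 449. -203.  175.]
[341 133] [ 441. -206.  175.]
[342 133] [ 438. -207.  175.]
[338 132] [ 449. -204.  177.]
[340 132] [ 444. -206.  178.]
[343 132] [ 436. -208.  179.]
[339 132] [ 446. -202.  179.]
[342 132] [ 438. -206.  179.]
[341 132] [ 441. -204.  179.]
[340 131] [ 445. -208.  180.]
[341 131] [ 442. -209.  180.]
[337 132] [ 450. -196.  181.]
[339 131] [ 447. -204.  181.]
[344 131] [ 434. -210.  181.]
[343 131] [ 436. -208.  182.]
[345 131] [ 431. -209.  182.]
[341 130] [ 443. -210.  182.]
[340 130] [ 445. -208.  183.]
[336 131] [ 453. -197.  183.]
[338 131] [ 448. -199.  183.]
wrist [ 420.02444436 -150.11292867  330.96584145] [2.87731525e+00 9.71098595e-05 4.33149142e-01]
(270, 240) 93.10424 [[ 431. -182.  244.]]
(275, 242) 158.6718 [[ 442. -205.  183.]]
(285, 242) 163.54787 [[ 448. -204.  178.]]
(290, 242) 91.3539 [[ 437. -180.  245.]]
(283, 238) 279.5424 [[ 464. -240.   69.]]
(278, 250) 153.30376 [[ 444. -206.  189.]]
(278, 300) 125.9601 [[ 448. -213.  219.]]
(200, 260) 79.33375 [[ 416. -189.  258.]]
(280, 170) 313.8078 [[ 440. -194.   19.]]
```

View pics/x.png

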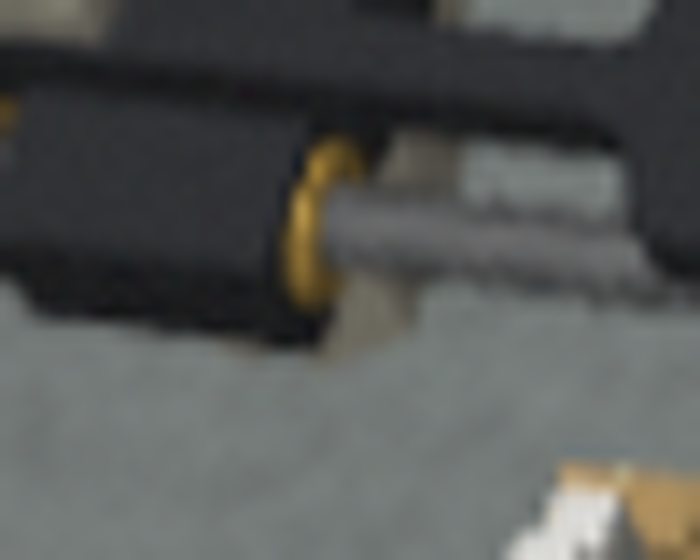

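The side depth puts the closed fingertips at z≈172–176 while the reported TCP is z=133. So the real tips sit about 41 mm above the reported TCP, although x and y agree. The first close happened above the plate's top edge. I'll retry deeper and check from the images.

```bash
python3 -m handwheel '[[[0,0,0,0],[1,0,0,0],[2,0,0,0],[2,0,0,0],[2,0,0,0],[2,0,0,0],[1,0,0,0],[0,0,0,0]]]' 0.42
python3 - <<'E'
from h import *
goto([448.7,-214.3,-3],(0.906,0.423))
im,d=bot.capture('side');c=cam('side');cv2.imwrite('pics/d4.png',cv2.resize(im[110:210,260:400,::-1],None,fx=5,fy=5,interpolation=cv2.INTER_CUBIC))
im,d=bot.capture('wrist');cv2.imwrite('pics/w4.png',im[:,:,::-1])
E
```

```text
time: 6.12
tool_pos: [447.5, -213.4, 31.4]
tcp_rot: [-2.583, 1.567, 2.561]
contact_force: [-0.4, 0.6, -0.4]
grip_width: 38.3
t 6.12 tcp [ 447.5 -213.4   31.4] q6 -1.03 F [-0.4  0.6 -0.4] w 38.3
turn -0.005 or 3.137
shift in tool axes cm [3.44 0.08 0.15]
[[-0.004, 0.908, 0.419], [0.002, 0.419, -0.908], [-1.0, -0.002, -0.004]]
```

View pics/d4.png

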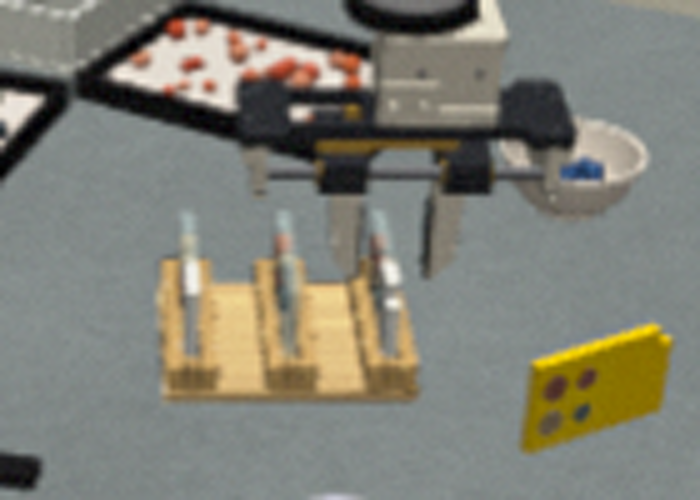

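View pics/w4.png

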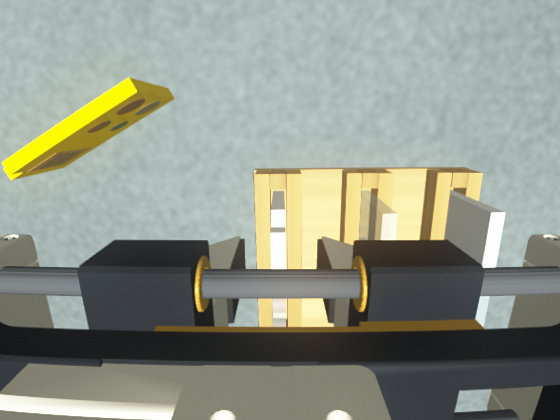

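```bash
python3 -m handwheel '[[[1.2,0.1,0.1,0],[1.2,0,0,0],[0.8,0,0,0],[0.3,0,0,0],[0,0,0,0]]]'
python3 - <<'E'
from h import *
goto([448.7,-214.3,-3],(0.906,0.423))
im,d=bot.capture('side');c=cam('side');cv2.imwrite('pics/d5.png',cv2.resize(im[110:210,260:400,::-1],None,fx=5,fy=5,interpolation=cv2.INTER_CUBIC))
for p in [(329,174),(345,174)]: print(proj('side',[[448.7,-214.3,37]]))
E
```

```text
time: 6.63
tool_pos: [450.1, -214.7, -1.6]
tcp_rot: [-2.188, 1.571, 2.956]
contact_force: [-0.2, 0.3, 0.4]
grip_width: 38.7
t 6.63 tcp [ 450.1 -214.7   -1.6] q6 -1.03 F [-0.2  0.3  0.4] w 38.7
turn -0.005 or 3.137
shift in tool axes cm [ 0.14 -0.11 -0.1 ]
[[-0.0, 0.908, 0.419], [0.0, 0.419, -0.908], [-1.0, -0.0, -0.0]]
[[336.01319078 172.69227313]]
[[336.01319078 172.69227313]]
```

View pics/d5.png

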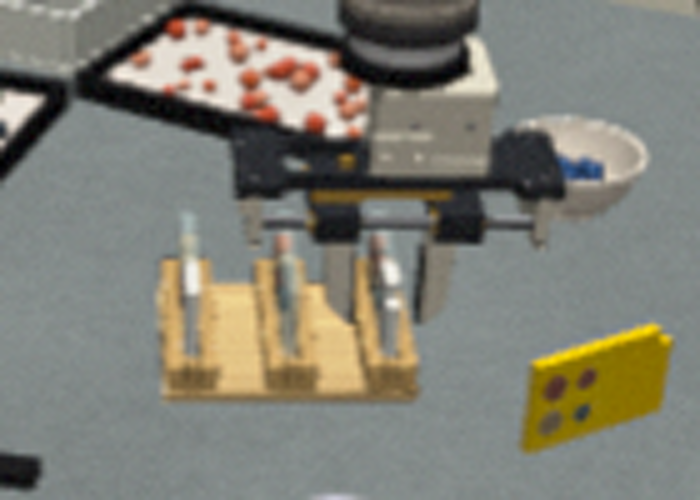

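The fingers now straddle the upper frosted end, with tips at about (329,174) and (344,174). Closing.

```bash
python3 -m handwheel '[[[0,-0.05,0,0],[0,0,0,0],[0,0,0,0],[0,0,0,0],[0,0,0,0],[0,0,0,0],[0,0,0,0]]]' 0
```

```text
time: 7.27
tool_pos: [449.0, -215.3, -1.6]
tcp_rot: [-1.585, 1.57, -2.723]
contact_force: [-4.3, -2.3, 2.3]
grip_width: 7.7
```

```bash
python3 -m handwheel '[[[-0.4,0,0,0],[-1,0,0,0],[-1.8,0,0,0],[-2.4,0,0,0],[-2.4,0,0,0],[-1.6,0,0,0],[-0.4,0,0,0],[0,0,0,0]]]'
python3 - <<'E'
from h import *
goto([500,0,120])
im,d=bot.capture('scene');cv2.imwrite('pics/s6.png',cv2.resize(im[190:420,60:370,::-1],None,fx=2.5,fy=2.5))
im,d=bot.capture('side');cv2.imwrite('pics/d6.png',cv2.resize(im[90:230,220:440,::-1],None,fx=3.5,fy=3.5,interpolation=cv2.INTER_CUBIC))
im,d=bot.capture('wrist');cv2.imwrite('pics/w6.png',im[:,:,::-1])
E
```

```text
time: 7.93
tool_pos: [450.8, -215.3, 100.0]
tcp_rot: [0.664, 1.567, -0.475]
contact_force: [-0.3, 0.4, -0.8]
grip_width: 7.4
t 7.93 tcp [ 450.8 -215.3  100. ] q6 -1.03 F [-0.3  0.4 -0.8] w 7.4
shift in tool axes cm [ -2.02  13.49 -17.48]
[[0.004, 0.908, 0.419], [-0.002, 0.419, -0.908], [-1.0, 0.002, 0.003]]
```

View pics/s6.png

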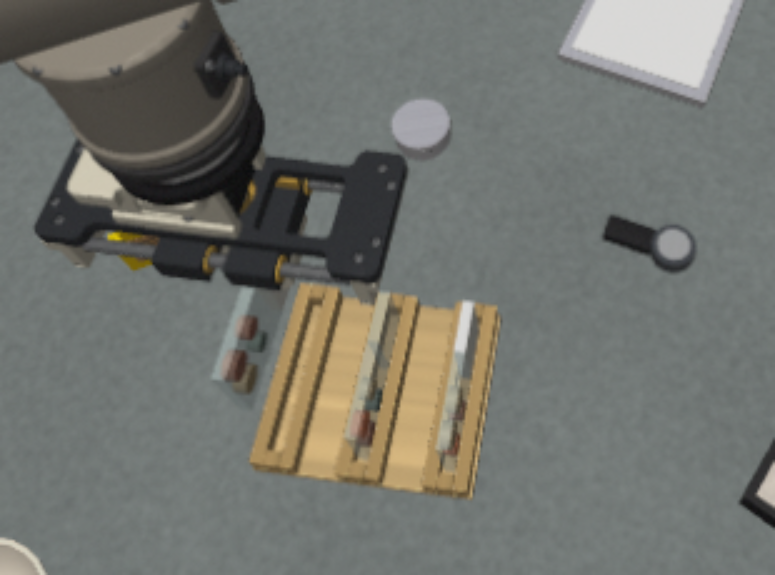

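View pics/d6.png

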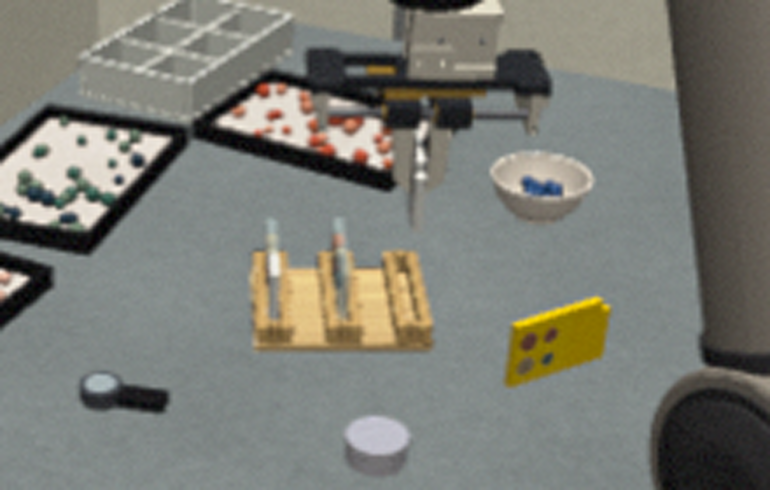

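The plate is lifted (width 7.4 mm) and the neighbours are undisturbed. The moves only turn about tool x, so I can't tip the plate in this pinch. My plan:
- Stand it on the panel.
- Push it over so the label is up.
- Regrip the frosted end across the 60 mm width, then lift.

Carrying it over now.

```bash
python3 -m handwheel '[[[0,0.8,-1.5,0],[0,1.3,-2.5,0],[0,1.6,-3,0],[0,1.7,-3.2,0],[0,1.7,-3.2,0],[0,1.7,-3.2,0],[0,1.7,-3.2,0],[0,1.7,-3.2,0]]]'
python3 -m handwheel '[[[0,1.7,-3.2,0],[0,1.7,-3.2,0],[0,1.7,-3.2,0],[0,1.6,-3,0],[0,1.2,-2.2,0],[0,0.6,-1.2,0],[0,0,0,0],[0,0,0,0]]]'
python3 - <<'E'
from h import *
goto([477.5,217.9,100],(0.906,0.423))
im,d=bot.capture('side');cv2.imwrite('pics/d7.png',im[:,:,::-1]);c=cam('side')
pts=[(225,255),(240,280),(235,265),(262,240)]
print('panel surf',deproj('side',pts,[d[p[1],p[0]] for p in pts],c).round(1).tolist())
im,d=bot.capture('scene');cv2.imwrite('pics/s7.png',im[:,:,::-1]);c=cam('scene')
pts=[(345,190),(335,215),(320,210),(350,180)]
print('panel surf',deproj('scene',pts,[d[p[1],p[0]] for p in pts],c).round(1).tolist())
E
```

```text
time: 8.75
tool_pos: [463.2, 46.8, 97.1]
tcp_rot: [-2.102, 1.569, 3.042]
contact_force: [0.5, 0.2, -0.5]
grip_width: 7.7
time: 9.42
tool_pos: [473.6, 225.6, 97.2]
tcp_rot: [-1.482, 1.568, -2.62]
contact_force: [-0.4, -0.7, -1.3]
grip_width: 8.2
t 9.42 tcp [473.6 225.6  97.2] q6 -0.13 F [-0.4 -0.7 -1.3] w 8.2
turn -0.003 or 3.138
shift in tool axes cm [-0.28  0.03  0.86]
[[-0.002, 0.908, 0.42], [-0.001, 0.42, -0.908], [-1.0, -0.002, 0.0]]
panel surf [[577.6, 224.5, 12.1], [502.4, 283.3, 13.1], [538.0, 244.5, 12.0], [461.1, 247.6, 118.9]]
panel surf [[553.8, 235.9, 11.7], [567.8, 157.5, 13.7], [532.3, 152.3, 13.0], [551.0, 267.3, 15.1]]
```

View pics/d7.png

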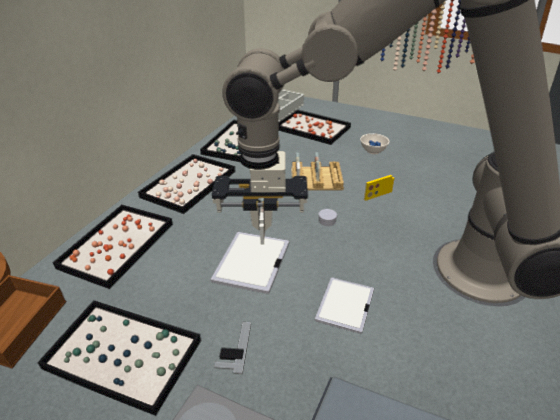

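View pics/s7.png

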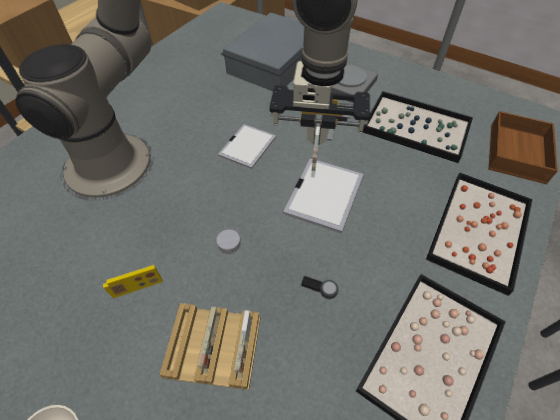

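```bash
python3 -m handwheel '[[[1,0,0.4,0],[2,0,0.4,0],[2.4,0,0,0],[2,0,0,0],[1,0,0,0],[0.5,0,0,0],[0,0,0,0]]]'
python3 -m handwheel '[[[0.15,0,0,0],[0.15,0,0,0],[0,0,0,0]]]'
python3 - <<'E'
from h import *
goto([477.5,217.9,3.4],(0.906,0.423))
im,d=bot.capture('side');cv2.imwrite('pics/d8.png',cv2.resize(im[150:300,190:370,::-1],None,fx=4.2,fy=4,interpolation=cv2.INTER_CUBIC))
E
```

```text
time: 10.1
tool_pos: [477.3, 217.7, 8.4]
tcp_rot: [-1.622, 1.569, -2.762]
contact_force: [-1.1, 0.1, -0.1]
grip_width: 8.0
time: 10.35
tool_pos: [478.2, 218.7, 7.0]
tcp_rot: [1.345, 1.569, 0.207]
contact_force: [1.3, -0.3, -1.0]
grip_width: 7.7
t 10.35 tcp [478.2 218.7   7. ] q6 -0.15 F [ 1.3 -0.3 -1. ] w 7.7
turn -0.005 or 3.137
shift in tool axes cm [ 0.36 -0.1   0.05]
[[0.001, 0.908, 0.419], [0.0, 0.419, -0.908], [-1.0, 0.001, 0.0]]
```

View pics/d8.png

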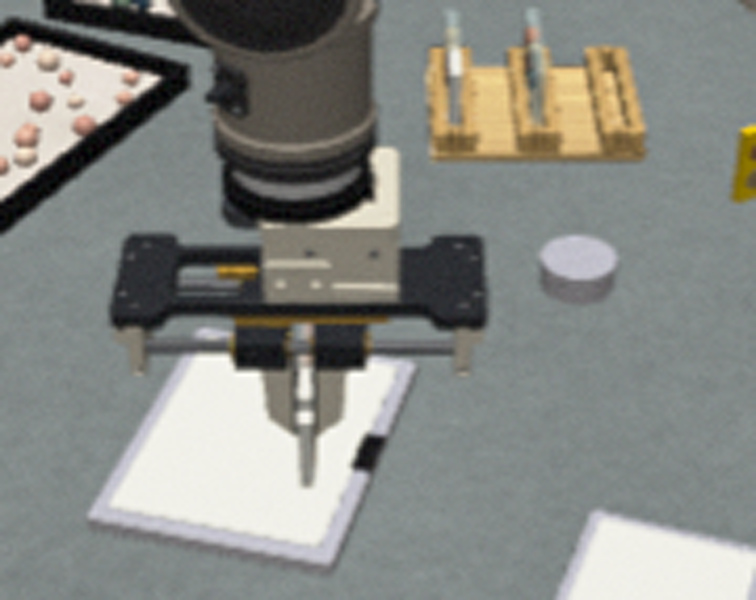

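```bash
python3 -m handwheel '[[[0.15,0,0,0],[0.1,0,0,0],[0,0,0,0]]]'; python3 -m handwheel '[[[0.1,0,0,0],[0.05,0,0,0],[0,0,0,0]]]'; python3 -m handwheel '[[[0.1,0,0,0],[0,0,0,0]]]'
```

```text
time: 10.65
tool_pos: [477.6, 218.7, 3.8]
tcp_rot: [0.549, 1.571, -0.59]
contact_force: [-0.3, -0.1, -0.7]
grip_width: 8.1
time: 10.9
tool_pos: [477.7, 218.7, 2.4]
tcp_rot: [0.5, 1.571, -0.638]
contact_force: [-0.1, 1.0, 0.4]
grip_width: 7.8
time: 11.07
tool_pos: [477.8, 218.7, 2.3]
tcp_rot: [1.188, 1.57, 0.049]
contact_force: [-4.3, -1.0, 10.2]
grip_width: 7.7
```

Contact at Fz=10 N. I'll relieve that and release.

```bash
python3 -m handwheel '[[[-0.05,0,0,0],[0,0,0,0]]]'; python3 -m handwheel '[[[0,0,0,0],[0,0,0,0],[0,0,0,0],[0,0,0,0],[0,0,0,0],[0,0,0,0]]]' 1
python3 - <<'E'
from h import *
goto([477.5,217.9,3.4])
im,d=bot.capture('side');cv2.imwrite('pics/d9.png',cv2.resize(im[150:300,190:370,::-1],None,fx=4.2,fy=4,interpolation=cv2.INTER_CUBIC))
im,d=bot.capture('scene');cv2.imwrite('pics/s9.png',cv2.resize(im[90:250,230:420,::-1],None,fx=4,fy=3.7,interpolation=cv2.INTER_CUBIC))
im,d=bot.capture('wrist');cv2.imwrite('pics/w9.png',im[:,:,::-1])
E
```

```text
time: 11.23
tool_pos: [477.8, 218.7, 2.3]
tcp_rot: [1.306, 1.57, 0.167]
contact_force: [-2.4, -0.4, 6.8]
grip_width: 7.4
time: 11.73
tool_pos: [477.7, 218.6, 1.7]
tcp_rot: [-1.074, 1.571, -2.212]
contact_force: [-0.0, 0.4, 0.1]
grip_width: 43.3
t 11.73 tcp [477.7 218.6   1.7] q6 -0.15 F [-0.   0.4  0.1] w 43.3
shift in tool axes cm [-0.17 -0.05  0.06]
[[-0.0, 0.908, 0.419], [-0.0, 0.419, -0.908], [-1.0, -0.0, 0.0]]
```

View pics/d9.png

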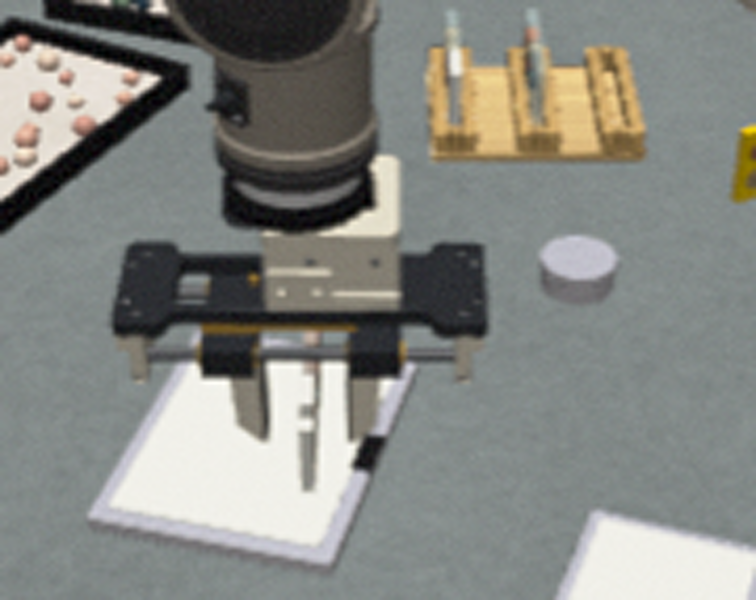

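View pics/s9.png

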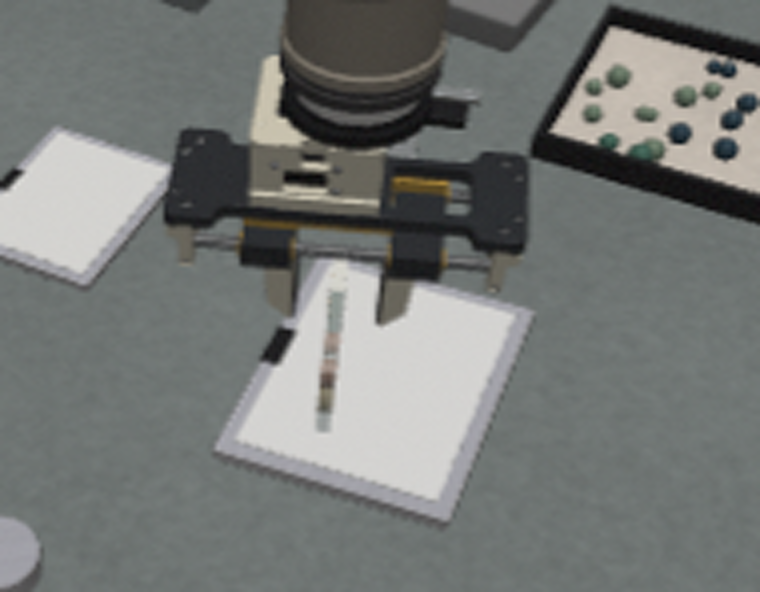

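View pics/w9.png

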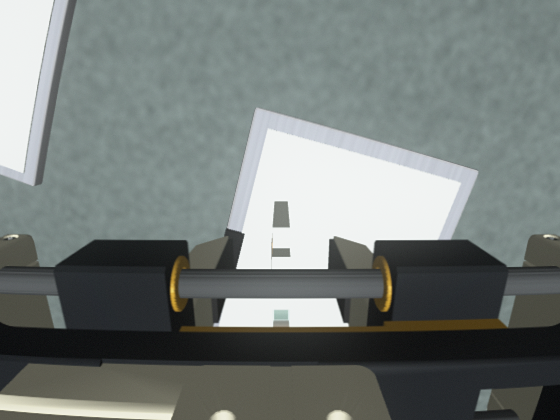

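The plate stands alone on the panel (scene crop, about (330,350)). I'll raise the fingers a little, open fully, and push its top from the label side.

```bash
python3 -m handwheel '[[[-0.5,0,0,0],[-0.8,0,0,0],[0,0,0,0],[0,0,0,0],[0,0,0,0],[0,0,0,0],[0,0,0,0]]]' 1; python3 -m handwheel '[[[0,0.8,0,0],[0,1,0,0],[0,1,0,0],[0,0.7,0,0],[0,0.5,0,0],[0,0.4,0,0],[0,0.4,0,0],[0,0.4,0,0]]]' 1
python3 - <<'E'
from h import *
goto([477.5,217.9,3.4])
im,d=bot.capture('side');cv2.imwrite('pics/d10.png',cv2.resize(im[150:300,190:370,::-1],None,fx=4.2,fy=4,interpolation=cv2.INTER_CUBIC))
im,d=bot.capture('scene');cv2.imwrite('pics/s10.png',cv2.resize(im[90:250,230:420,::-1],None,fx=4,fy=3.7,interpolation=cv2.INTER_CUBIC))
E
```

```text
time: 12.47
tool_pos: [477.6, 218.6, 14.6]
tcp_rot: [-1.412, 1.57, -2.55]
contact_force: [-0.1, 0.0, 0.0]
grip_width: 91.8
time: 13.13
tool_pos: [525.0, 240.5, 14.7]
tcp_rot: [-1.461, 1.57, -2.6]
contact_force: [0.2, 0.2, -0.5]
grip_width: 92.0
t 13.13 tcp [525.  240.5  14.7] q6 -0.14 F [ 0.2  0.2 -0.5] w 92.0
shift in tool axes cm [ 1.13 -5.26  0.06]
[[-0.0, 0.908, 0.419], [-0.0, 0.419, -0.908], [-1.0, -0.0, 0.0]]
```

View pics/s10.png

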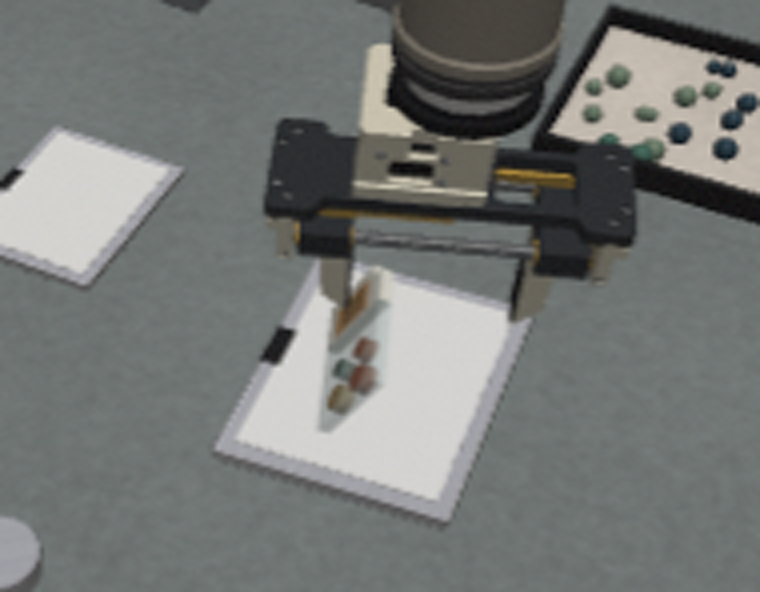

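View pics/d10.png

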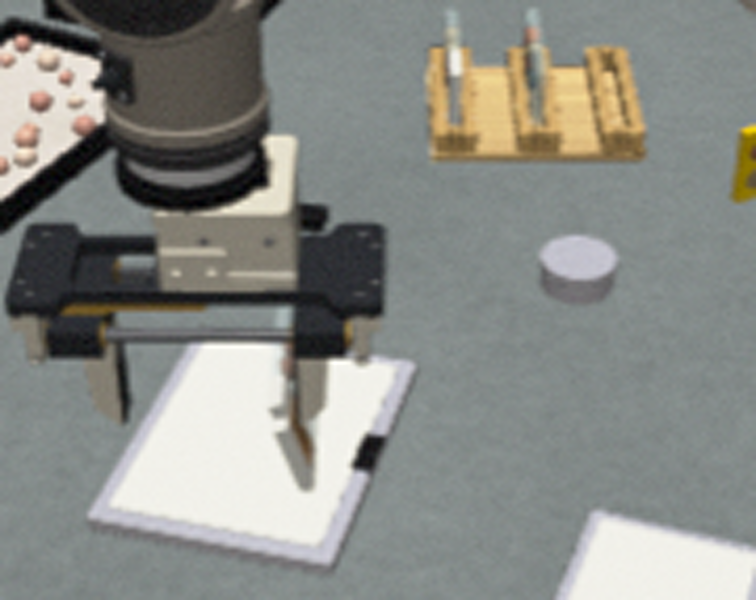

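It's toppling with the brown label facing up. I'll let it settle and raise the hand to look.

```bash
python3 -m handwheel '[[[0,0,0,0],[0,0,0,0],[-1.5,0,0,0],[-2.5,0,0,0],[-2.5,0,0,0],[-1,0,0,0],[0,0,0,0]]]' 1
python3 - <<'E'
from h import *
goto([477.5,217.9,3.4])
im,d=bot.capture('wrist');cv2.imwrite('pics/w11.png',im[:,:,::-1]);np.save('w11.npy',d)
im,d=bot.capture('scene');np.save('s11.npy',d);cv2.imwrite('pics/s11.png',cv2.resize(im[90:250,230:420,::-1],None,fx=4,fy=3.7,interpolation=cv2.INTER_CUBIC))
for n in('wrist','scene'):
  for l in('sample_center','sample_frosted'): print(n,l,[(r['conf'],np.round(r['point'])) for r in bot.spot_point(n,l)[:3]])
E
```

```text
time: 13.82
tool_pos: [526.4, 240.9, 92.4]
tcp_rot: [1.428, 1.565, 0.29]
contact_force: [0.2, -0.9, 0.1]
grip_width: 91.7
t 13.82 tcp [526.4 240.9  92.4] q6 -0.14 F [ 0.2 -0.9  0.1] w 91.7
shift in tool axes cm [ 8.87 -5.45  0.03]
[[0.005, 0.908, 0.419], [0.002, 0.419, -0.908], [-1.0, 0.005, 0.001]]
wrist sample_center [(0.6, array([260., 228.]))]
wrist sample_frosted [(0.74, array([281., 193.]))]
scene sample_center [(0.77, array([137., 282.])), (0.67, array([324., 190.]))]
scene sample_frosted [(0.77, array([111., 280.])), (0.67, array([337., 179.]))]
```

View pics/s11.png

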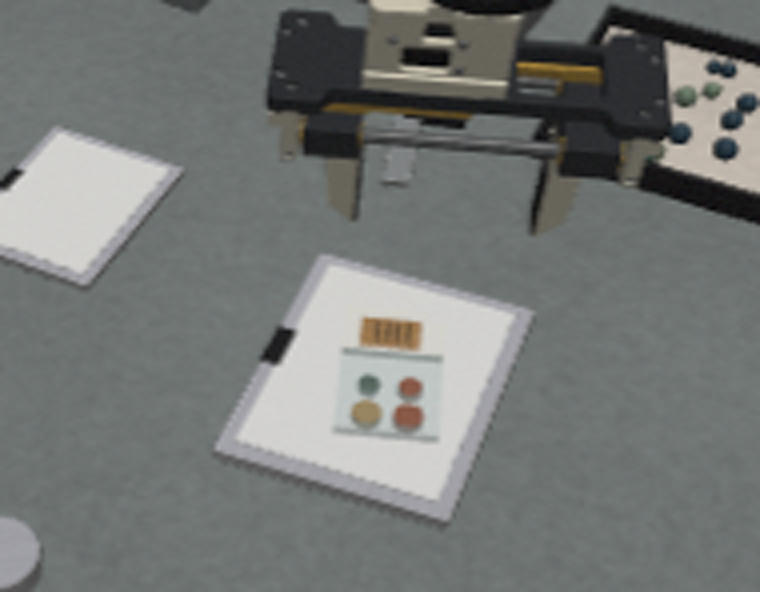

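View pics/w11.png

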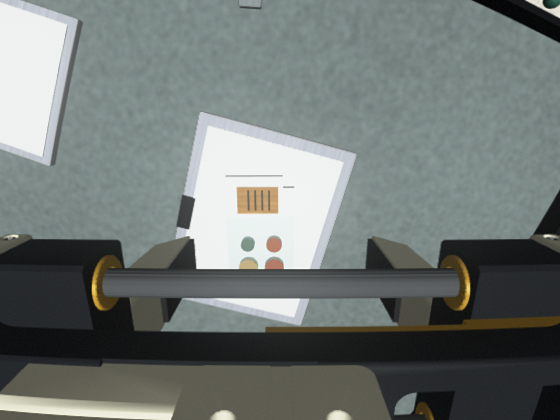

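The plate lies flat with the label up, fully on the panel. Wrist view: end edge at (226–282,176), notch step at (284–294,187). I'll measure it.

```bash
python3 - <<'E'
import cv2
im=cv2.imread('pics/w11.png');cv2.imwrite('pics/w11c.png',cv2.resize(im[165:275,200:320],None,fx=6,fy=5.4,interpolation=cv2.INTER_CUBIC))
from h import *
cr=lambda x,y:(230+x/4,90+y/3.7)
P=atz('scene',[cr(344,350),cr(442,356),cr(334,433),cr(438,440)],21);print(P.round(1).tolist())  # x=14 edge and x=-50 edge
a=(P[0]+P[1])/2;b=(P[2]+P[3])/2;d=(a-b)[:2];L=np.linalg.norm(d);d/=L;print('scene: L(64)',L,'ang',np.degrees(np.arctan2(d[1],d[0])),'W',np.linalg.norm(P[0]-P[1]),'ctr',b[:2]+50*d)
w=atz('wrist',[(226,176),(282,176),(284,187),(294,187)],21);print(w.round(1).tolist())
E
```

```text
[[490.8, 206.9, 21.0], [542.1, 233.1, 21.0], [518.2, 146.3, 21.0], [570.3, 172.7, 21.0]]
scene: L(64) 66.53685752587681 ang 114.69136841633036 W 57.603073827829334 ctr [523.36168346 204.9725155 ]
[[472.9, 243.1, 21.0], [515.6, 262.9, 21.0], [521.1, 255.0, 21.0], [528.8, 258.6, 21.0]]
```

View pics/w11c.png

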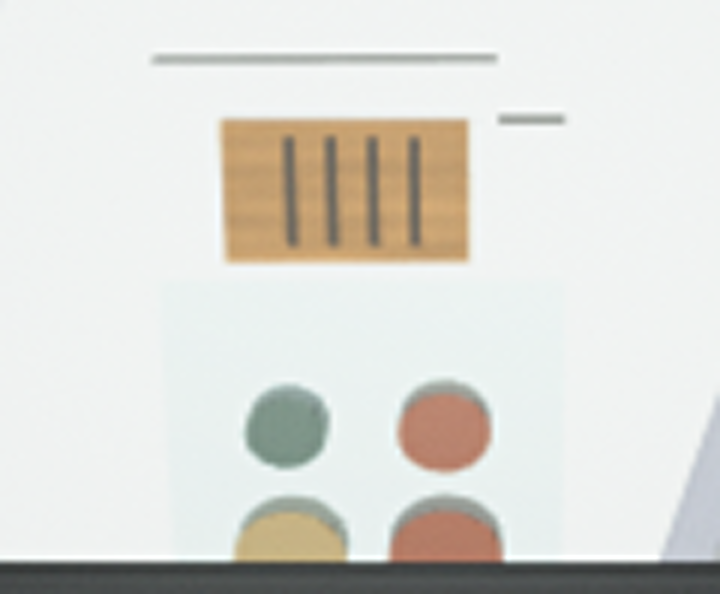

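```bash
python3 - <<'E'
from h import *
cr=lambda x,y:(200+x/6,165+y/5.4)
w=atz('wrist',[cr(152,62),cr(497,62),cr(565,122),cr(166,281),cr(566,281)],21);print(w.round(1).tolist())
v=(w[4]-w[3])[:2];W=np.linalg.norm(v);v/=W;d=np.array([-v[1],v[0]])
print('W',W,'yaw',np.degrees(np.arctan2(v[1],v[0])))
m=(w[3]+w[4])[:2]/2; print('mid at x=14',m,'centre',m-14*d, 'end->', (w[0][:2]+30*v)-50*d)
c=(m-14*d+(w[0][:2]+30*v)-50*d)/2; print(c)
goto(list(c+23*d)+[30],v)
E
```

```text
[[472.5, 242.5, 21.0], [516.5, 262.8, 21.0], [529.2, 258.2, 21.0], [487.9, 210.3, 21.0], [540.5, 234.7, 21.0]]
W 57.97224450788725 yaw 24.876826824833298
mid at x=14 [514.22353291 222.49775601] centre [520.11289788 209.79675683] end-> [520.79794911 209.76522774]
[520.4554235  209.78099228]
t 14.12 tcp [524.  240.1  88.2] q6 -0.14 F [-0.3  0.2  0.4] w 92.3
turn -0.002 or 3.139
shift in tool axes cm [ 5.83 -1.58  0.3 ]
[[-0.003, 0.908, 0.419], [-0.001, 0.419, -0.908], [-1.0, -0.003, -0.0]]
```

```bash
python3 -m handwheel '[[[1.5,-0.8,0.2,0],[2.5,-0.8,0.1,0],[2.5,0,0,0],[2,0,0,0],[1.2,0,0,0],[0.6,0,0,0],[0.3,0,0,0],[0,0,0,0]]]'
python3 - <<'E'
from h import *
goto([510.8,230.6,-26],(0.907,0.421))
im,d=bot.capture('side');cv2.imwrite('pics/d12.png',cv2.resize(im[190:300,190:340,::-1],None,fx=5,fy=5,interpolation=cv2.INTER_CUBIC))
im,d=bot.capture('wrist');cv2.imwrite('pics/w12.png',im[:,:,::-1])
E
```

```text
time: 14.78
tool_pos: [511.4, 230.9, -16.8]
tcp_rot: [-1.63, 1.57, -2.768]
contact_force: [0.3, -0.6, -0.0]
grip_width: 91.8
t 14.78 tcp [511.4 230.9 -16.8] q6 -0.14 F [ 0.3 -0.6 -0. ] w 91.8
turn -0.003 or 3.139
shift in tool axes cm [ 0.92 -0.06  0.  ]
[[-0.001, 0.908, 0.419], [-0.0, 0.419, -0.908], [-1.0, -0.001, -0.0]]
```

View pics/d12.png

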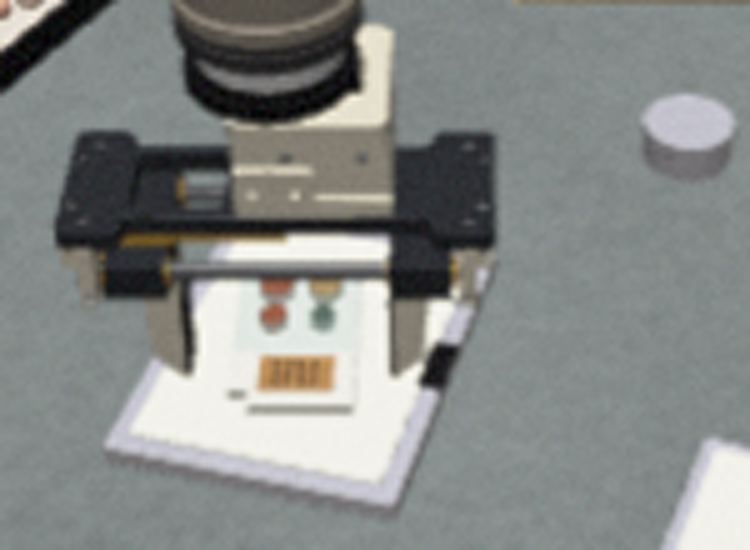

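View pics/w12.png

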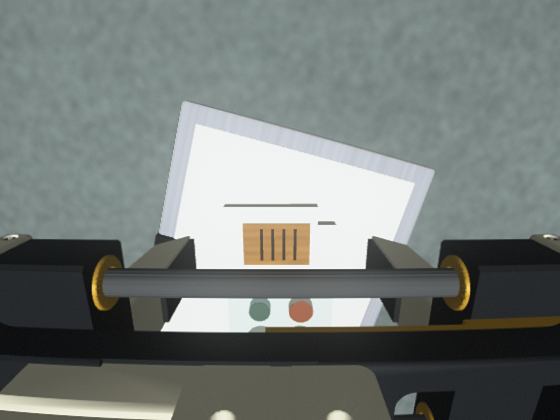

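```bash
python3 -m handwheel '[[[0.4,0,0,0],[0.3,0,0,0],[0,0,0,0]]]'; python3 -m handwheel '[[[0.1,0,0,0],[0.1,0,0,0],[0,0,0,0]]]'; python3 -m handwheel '[[[0.1,0,0,0],[0,0,0,0]]]'
```

```text
time: 15.13
tool_pos: [511.5, 230.9, -23.4]
tcp_rot: [-1.385, 1.571, -2.523]
contact_force: [-0.7, 0.4, 0.2]
grip_width: 91.8
time: 15.38
tool_pos: [511.6, 230.9, -25.3]
tcp_rot: [-0.689, 1.571, -1.828]
contact_force: [-0.5, -1.0, -0.4]
grip_width: 91.5
time: 15.55
tool_pos: [511.6, 230.9, -26.3]
tcp_rot: [-0.995, 1.571, -2.134]
contact_force: [0.1, -0.2, -0.1]
grip_width: 91.9
```

```bash
python3 - <<'E'
from h import *
im,d=bot.capture('side');cv2.imwrite('pics/d13.png',cv2.resize(im[190:300,190:340,::-1],None,fx=5,fy=5,interpolation=cv2.INTER_CUBIC))
c=cam('side')
for n,us in(('A',range(218,230)),('B',range(266,276))):
  L=[]
  for u in us:
    for v in range(245,270):
      w=deproj('side',[(u,v)],[d[v,u]],c)[0]; L.append((u,v,*w.round(0)))
  L=[l for l in L if abs(l[4]-17)<12 and True]
  print(n,[tuple(map(int,l)) for l in L[::9]][:14])
E
```

```text
A [(218, 266, 574, 263, 11), (219, 269, 565, 273, 13), (221, 264, 563, 265, 23), (222, 266, 565, 259, 10), (223, 268, 559, 264, 10), (225, 264, 554, 262, 24), (226, 266, 550, 264, 20), (227, 268, 549, 262, 13), (229, 250, 579, 203, 11), (229, 259, 556, 241, 22), (229, 268, 544, 262, 15)]
B [(266, 245, 504, 149, 11), (266, 257, 484, 189, 12), (266, 266, 470, 218, 13), (267, 253, 489, 173, 10), (267, 262, 474, 203, 12), (268, 264, 463, 219, 24), (269, 266, 461, 218, 17), (270, 268, 459, 218, 12), (272, 264, 455, 215, 23), (273, 267, 454, 213, 12), (274, 269, 448, 219, 14)]
```

View pics/d13.png

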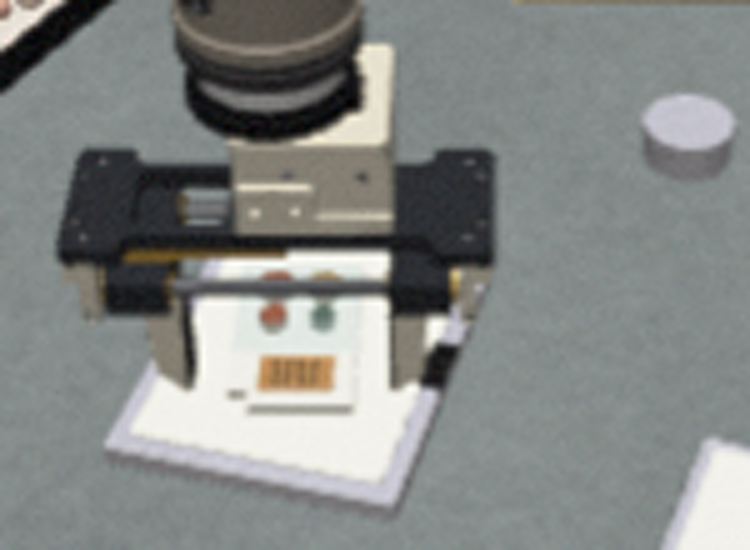

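Tips are at about 15–17 mm. I'll feel for the panel in 1 mm steps.

```bash
for i in 1; do python3 -m handwheel '[[[0.1,0,0,0],[0,0,0,0]]]'; done; python3 -m handwheel '[[[0.1,0,0,0],[0,0,0,0]]]'
```

```text
time: 15.77
tool_pos: [511.8, 231.0, -27.1]
tcp_rot: [1.036, 1.571, -0.103]
contact_force: [-0.4, -0.1, 0.2]
grip_width: 91.7
time: 15.93
tool_pos: [511.8, 231.0, -27.2]
tcp_rot: [1.215, 1.57, 0.076]
contact_force: [-3.1, -0.8, 9.1]
grip_width: 91.9
```

Contact at TCP z = -27.2, so the tip offset is about 40 mm. I'll back off 1 mm and close.

```bash
python3 -m handwheel '[[[-0.12,0,0,0],[0,0,0,0],[0,0,0,0],[0,0,0,0],[0,0,0,0],[0,0,0,0],[0,0,0,0],[0,0,0,0]]]' 0.5
python3 -m handwheel '[[[0,0,0,0],[0,0,0,0],[0,0,0,0],[0,0,0,0]]]' 0
```

```text
time: 16.6
tool_pos: [511.7, 231.0, -27.1]
tcp_rot: [0.833, 1.571, -0.306]
contact_force: [0.4, 0.6, 0.9]
grip_width: 59.3
time: 16.93
tool_pos: [511.7, 231.0, -27.1]
tcp_rot: [0.169, 1.571, -0.97]
contact_force: [0.1, 0.5, -0.2]
grip_width: 59.3
```

Gripped at 59.3 mm, which matches the 60 mm plate. Lifting gently.

```bash
python3 -m handwheel '[[[-0.15,0,0,0],[-0.4,0,0,0],[-0.7,0,0,0],[-0.7,0,0,0],[-0.4,0,0,0],[0,0,0,0]]]'
python3 - <<'E'
from h import *
goto([511,231,110])
im,d=bot.capture('side');cv2.imwrite('pics/d14.png',cv2.resize(im[180:300,190:340,::-1],None,fx=5,fy=5,interpolation=cv2.INTER_CUBIC))
E
```

```text
time: 17.43
tool_pos: [512.6, 231.3, -2.0]
tcp_rot: [1.389, 1.568, 0.251]
contact_force: [0.4, 0.5, -1.2]
grip_width: 59.4
t 17.43 tcp [512.6 231.3  -2. ] q6 -0.14 F [ 0.4  0.5 -1.2] w 59.4
shift in tool axes cm [-11.2   -0.12  -0.04]
[[0.002, 0.908, 0.419], [0.001, 0.419, -0.908], [-1.0, 0.002, 0.0]]
```

View pics/d14.png

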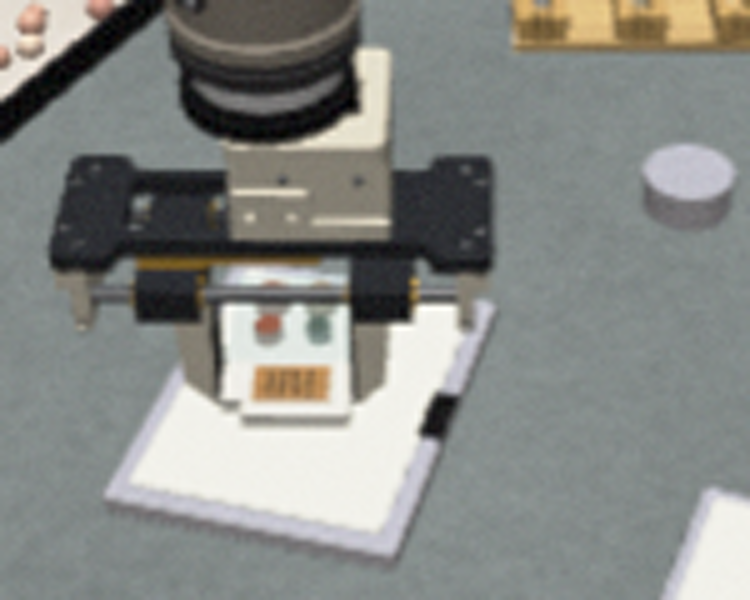

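It's held flat and off the panel. Raising about 11 cm.

```bash
python3 -m handwheel '[[[-0.6,0,0,0],[-1.4,0,0,0],[-2.2,0,0,0],[-2.4,0,0,0],[-2,0,0,0],[-1.4,0,0,0],[-0.7,0,0,0],[-0.2,0,0,0]]]'
python3 -m handwheel '[[[0,-0.3,0.2,0],[0,0,0,0],[0,0,0,0],[0,0,0,0],[0,0,0,0],[0,0,0,0]]]'
python3 - <<'E'
from h import *
goto([511,231,110])
for n in('scene','side','wrist'):
    im,d=bot.capture(n);c=cam(n);cv2.imwrite(f'pics/f_{n}.png',im[:,:,::-1]);np.save(f'f_{n}.npy',d)
    for l in('sample_center','sample_frosted'):
      for r in bot.spot_point(n,l)[:2]:
        u,v=np.round(r['point']).astype(int);print(n,l,r['conf'],(u,v),deproj(n,[r['point']],[d[v,u]],c).round(0))
for l in('blank_center','square_center','loupe','tin','gauge'):
    r=bot.spot_point('scene',l);print(l,[np.round(x['point']) for x in r[:2]])
E
```

```text
time: 18.15
tool_pos: [512.2, 231.2, 106.8]
tcp_rot: [1.379, 1.569, 0.241]
contact_force: [0.9, -0.0, -1.0]
grip_width: 59.9
time: 18.65
tool_pos: [509.6, 227.9, 105.0]
tcp_rot: [-1.595, 1.57, -2.734]
contact_force: [0.6, 0.3, -0.8]
grip_width: 59.2
t 18.65 tcp [509.6 227.9 105. ] q6 -0.15 F [ 0.6  0.3 -0.8] w 59.2
shift in tool axes cm [-0.5   0.26 -0.23]
[[-0.001, 0.908, 0.419], [-0.0, 0.419, -0.908], [-1.0, -0.001, -0.0]]
scene sample_center 0.94 (np.int64(136), np.int64(283)) [[ 317. -203.   27.]]
scene sample_center 0.67 (np.int64(330), np.int64(152)) [[518. 198. 153.]]
scene sample_frosted 0.97 (np.int64(345), np.int64(139)) [[528. 247. 152.]]
scene sample_frosted 0.58 (np.int64(111), np.int64(282)) [[ 295. -233.   59.]]
side sample_center 0.62 (np.int64(379), np.int64(190)) [[ 309. -205.   20.]]
side sample_center 0.55 (np.int64(246), np.int64(208)) [[526. 199. 151.]]
side sample_frosted 0.91 (np.int64(237), np.int64(223)) [[516. 255. 151.]]
side sample_frosted 0.65 (np.int64(388), np.int64(176)) [[ 293. -224.   61.]]
wrist sample_center 0.62 (np.int64(279), np.int64(298)) [[500. 250. 227.]]
wrist sample_frosted 0.73 (np.int64(314), np.int64(244)) [[522. 244. 153.]]
blank_center [array([211., 338.])]
square_center [array([242., 344.]), array([332., 151.])]
loupe [array([328., 291.])]
tin [array([227., 247.]), array([326., 291.])]
gauge []
```

View pics/f_scene.png

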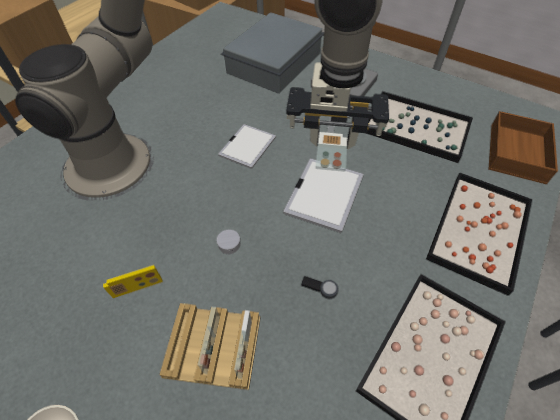

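View pics/f_side.png

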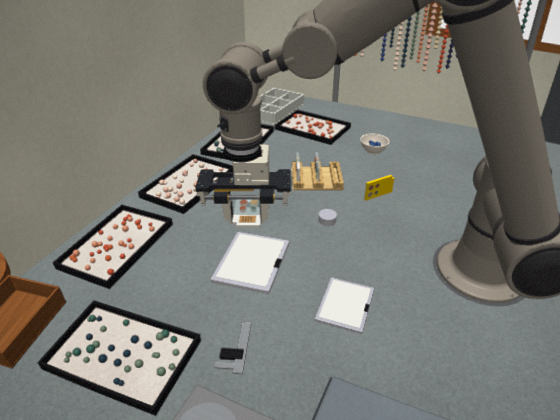

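View pics/f_wrist.png

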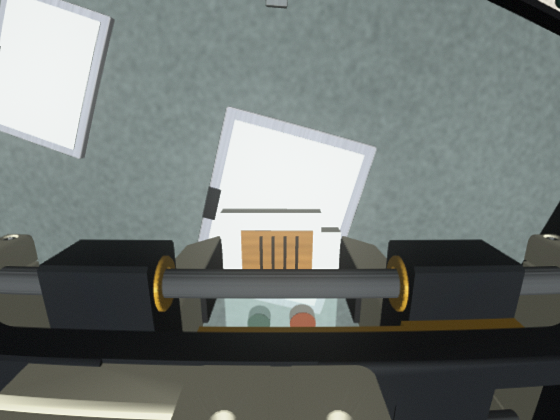

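```bash
python3 - <<'E'
from h import *
t,M,o=tool();d=-M[:,2][:2]
w=atz('wrist',[(220,211),(321,211),(331,230)],155);print(w.round(1).tolist(),'widths',np.linalg.norm(w[1]-w[0]))
print('grip x est',50-(w[0][:2]-t[:2])@d, 40-(w[2][:2]-t[:2])@d)
print('centre',t[:2]-23*d, np.abs(o['dq']).max())
E
```

```text
[[472.5, 240.8, 155.0], [516.8, 261.3, 155.0], [525.7, 254.7, 155.0]] widths 48.904751627647
grip x est 22.69213935632503 22.36869046996164
centre [519.39018391 207.0303044 ] 0.0010837613660333997
```

The grip point is at x≈22.5 mm (14 mm needed), the centre is about 3 mm from the panel's middle at z≈152, and the arm is still. Handing in.

```bash
python3 -c "
from plant import bot
print(bot.close_job()); o=bot.get_obs(); print(o['time'],o['tool_pos'],o['grip_width'])"
```

```text
the job is handed in; nothing more can be done
None
the job is handed in; nothing more can be done
```

I handed the job in while holding the notched plate by its frosted end, label up, over the middle of the larger panel; the interface gives no verdict.

**What I did:** I lifted the plate out of the rack by its frosted end. The moves can only turn the tool about its own x axis, so I could not tip the plate in that grip. I stood it on the panel, pushed it over so the label faced up, regripped the frosted end across its 60 mm width, and raised it.

**Last checks:**
- **Grip:** about 22.5 mm from the plate's centre towards the frosted end (14 mm needed). The finger opening of 59–60 mm matches the plate's 60 mm width.
- **Position:** the centre is estimated at (519, 207) mm and about 152 mm high, roughly 3 mm from the panel's middle.
- **Attitude:** the label faces up and the plate is about flat, judged by eye from the pictures.
- **Stillness:** the arm joints were practically still.
- **Bystanders:** in the last scene picture the blank plate, square plate, loupe and tin read within about 4 pixels of where they started.

**What failed or disagreed:**
- **First grip missed:** the real fingertips are about 40 mm above the reported tool point, so the fingers closed over the plate's top edge. I confirmed the offset with the depth camera and by touching the panel, then allowed for it.
- **Gauge:** the network did not find it in the last scene picture. I saw it in its old place in the side picture but did not measure it.
- **Plate centre from the wrist camera:** that reading was wrong because it landed on the gripper, so I did not use it.

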